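Fit the applicator wand to a glass bottle and snap its cap home

TASK

Take the blue-capped applicator out of the rack, push its thin glass rod down through the narrow neck of the open bottle, and press the cap into the blue snap collar until it clicks and sits fully home on the bottle's rim. Finish while still gripping the cap and pressing it firmly down: do not let go of it. Leave the white applicator and the other loose things where they are.

Things in the scene. Friction and masses are not known exactly. Their poses are not given: they have to be found in the camera images.
- blue_grip (a point): Centre of the grip of the blue-capped applicator (rigid, one piece, upright, about 40 g; z up along its axis; round, so yaw means nothing). The grip is a blue upright cylinder 26 mm in diameter, from 20 mm below to 20 mm above this point; a 32 mm flange starts 20 mm below it, so keep fingertips above that. It hangs in one of the rack's two holes; which one varies.
- blue_plug (a point): Centre of the flat underside of the blue applicator's snap plug, on its axis, 38 mm below blue_grip. The plug is 5.5 mm tall and 28 mm in diameter, its lower 4 mm bevelled down to 20 mm; above it is a 17 mm waist, 8.5 mm tall, then the flange (4 mm thick). This underside stands on the rack's top at the start, and lands on the bottle's rim when the cap is home.
- blue_tip (a point): Lower end of the blue applicator's rod, on its axis, 70 mm below blue_plug. The rod is glass, 8 mm in diameter, narrowing to 5 mm over its last 5 mm. At its upper end, under the plug, is a centring piece: 12 mm in diameter for 8 mm, then tapering to 8 mm over 14 mm.
- mouth (a point): Centre of the open bottle's mouth, level with its flat glass rim, 107 mm above the table; z up. The neck's bore is 14 mm in diameter and 20 mm deep, then widens into the bottle; 83 mm of free depth below the mouth. Around it four sprung blue tabs of the snap collar stand 11 mm above the rim, 39 mm across; their inward beads, 8 mm above the rim, leave a 20 mm passage.
- neck: The bottle's glass neck, fixed: upright tube 24 mm outside, 14 mm inside, 20 mm tall, origin at its lower end, 20 mm below mouth. The plug lands on its rim. The tabs' resistance starts with the plug about 10 mm above the rim, peaks at about 8 to 12 N near 6 mm, then suddenly drops and the tabs draw the plug down; at 0 mm the rim is a hard stop and pressing on only builds force.
- blue: The blue applicator as a whole, 128 mm long; origin at blue_plug, z up along its axis.
- rack: Wooden rack fixed to the table, 160 mm along its x, 70 mm along its y, 90 mm tall; origin under its centre on the table. The two holes (17 mm) are at x = -40 mm and +40 mm on its middle line, so the applicators stand 80 mm apart. Its yaw varies by up to 30 degrees either way.
- white_grip (a point): Centre of the grip of the white-capped applicator, the same in shape as the blue one, in the rack's other hole. To be left there.
- amber: Closed amber glass jar, 52 mm diameter, 120 mm tall, loose on the table; origin under its centre. Bystander.
- spray: Spray bottle with a white head, 56 mm diameter, 163 mm tall, loose; origin under its centre. Bystander.
- dish: Small shallow glass bowl, 80 mm diameter, 22 mm tall, loose; origin under its centre. Bystander.
- tumbler: Glass tumbler, 64 mm diameter, 85 mm tall, loose; origin under its centre. Bystander.
- bottle: Open clear glass bottle, 64 mm in diameter, in a 100 mm square wooden holding block, all fixed to the table; origin under the block's centre, mouth straight above it. The four tabs stand at 45 degrees to the block's sides. Place and yaw vary.
- brush: Paint-brush-like cleaning brush with a wooden handle, 200 mm long, lying loose on the table; origin under its middle. Bystander.
There are look-alikes about, which are no part of the job. What is meant by the blue is not green, and is the larger of those in its own colour.

How it is judged:
By the outcome, as a careful person would: the job done as asked, in the order asked, and still so for the second after the job is handed in, while the arm keeps its last pose, push and grip.
It also fails if it takes over 48 s, if anything falls off the work surface, if the arm or the gripper's body presses on something with over 40 N, if the wrist force passes 120 N, or if a joint passes its speed limit or range.

ROBOT

A 6-joint arm with a two-finger parallel gripper is mounted at the origin on the work surface. World frame = base frame: x ahead of the robot, y to its left, z up, the work surface at z = 0. Lengths are in mm, angles in rad, forces in N, time in s.
With the tool pointing down it reaches from about 275 to 775 mm from the base axis. Payload 14.6 kg.
Tool frame: the origin (TCP) lies at the very end of the fingers, on their centre line; the grasp point (between the pads) lies 19 mm behind it; z points along the fingers, y is the line along which they close (so a half turn about z gives the same grasp; the last joint's range is limited). The gripper opens to 85 mm and grips with 20 to 120 N. Pads are 22 mm wide; open, the fingers measure 114 mm over their backs; the gripper's body (76 mm by 85 mm) begins 54 mm behind the grasp point. The pads swing forward as they close: fully open they stand 13 mm farther back than shut.
Start: joints at [1.173, 0.263, -0.048, 1.259, 0, 1.415], TCP at [126.226, 509.603, 231.278] pointing down, gripper open.
Joint ranges: [-2.65, 2.65], [-0.89, 1.7], [-1.18, 1.37], [-2.13, 2.11], [-1.35, 1.29], [-3.14, 3.14]. Speed limits (rad/s): [1.89, 1.89, 2.57, 2.79, 3.14, 3.14].

INTERFACE

Orientations are given as a unit quaternion [w, x, y, z].
In Python, from station import env, imaging gives the robot as it stands.
- The arm moves only by the shell command python3 -m pendant 'ROWS' [FORCE]. ROWS is text: rows parted by semicolons, each of 7 numbers parted by spaces: the shift along the tool's x, y, z normalised to -1 to 1, where 1 is 25 mm, then the turn, a rotation vector about the tool's x, y, z normalised to -1 to 1, where 1 is 0.1 rad, then the gripper's target within -1 to 1 (shut at 1, half-way at 0, fully open at -1). In form: dx dy dz rx ry rz fingers; .... A call has 1 to 20 rows; each row shifts and turns the commanded pose from where the row before left it, along the tool's axes as they then stand; what a row does not reach is not made up. A row lasts 1/12 s, in which the tool goes at most 41.7 mm and 7.16 degrees, less where a joint would pass 70% of its speed; a pose out of reach is approached as far as the arm can. A call with a number of a shift or a turn outside -1 to 1 is refused whole. A call with a gripper value outside its range is refused whole. The fingers move at their own pace and stop on an object; FORCE is the grip in N (left out, the last holds). Time passes only in rows, so rows that do not move let the fingers close. It gives the time, the measured TCP pose, the force, the opening and the grip force at its end, in the units of the state.
- env.state(): the state, without advancing time (a new reading comes with each control period).
- imaging.capture(name): name is "side" or "top"; returns a dict with "frame" (420x560x3 uint8, blue, green, red), "intrinsics" (3x3 intrinsics, pixels), "T" (4x4, takes a point from camera to world coordinates). Camera axes: x right, y down, z forward; pixel columns grow to the right and rows downward; lengths in mm; the calibration is good to about 2 mm. A picture is of the moment at which its call begins. There is no depth.
- env.finish_job(): hands the job in; it is judged then, once.
The state is a dict: "clock": time; "q": joint angles; "qvel": joint speeds; "tau": joint torques, N m; "tcp_pos": TCP position; "ee_rot": TCP orientation; "wrist_force": force on the tool from outside, world axes, zero at the start; "torque": the same for the moment, N m; "grip_width": finger opening in mm; "gripper_force": force on a finger pad.
Only numpy, scipy, OpenCV 4.12 (cv2) and the standard library are available. Lean on these libraries where they do the work, as an engineer would, in place of code of your own. Each camera call takes 0.05 s, during which the arm holds its last target. There are 200 camera calls.

## Working session

There is one attempt and no reset: what is moved stays moved. The work goes in short steps, Python scripts to look and compute and a shell command to move; the robot and the scene stay as the last step left them, time stands still between calls to the robot, and variables do not carry over. Pictures are saved under pics/ and viewed, at most 10 in all, crops included, and the job is handed in when it is done.

```bash
mkdir -p pics; cat > h.py <<'E'
import numpy as np,cv2
from station import env,imaging
def snap(n,f):
    c=imaging.capture(n); cv2.imwrite(f'pics/{f}.png',c['frame']); np.savez(f'pics/{f}.npz',K=c['intrinsics'],T=c['T']); return c
def ray(f,u,v):
    d=np.load(f'pics/{f}.npz'); r=d['T'][:3,:3]@np.linalg.solve(d['K'],[u,v,1.]); return d['T'][:3,3],r/np.linalg.norm(r)
def atz(f,u,v,z):
    o,r=ray(f,u,v); return o+r*(z-o[2])/r[2]
def proj(f,p):
    d=np.load(f'pics/{f}.npz'); q=d['K']@(d['T'][:3,:3].T@(np.array(p)-d['T'][:3,3])); return q[:2]/q[2]
def tri(a,b):
    A=np.zeros((3,3));B=np.zeros(3)
    for o,r in (a,b):
        P=np.eye(3)-np.outer(r,r);A+=P;B+=P@o
    return np.linalg.solve(A,B)
def crop(f,x,y,w,h,k,g):
    i=cv2.imread(f'pics/{f}.png')[y:y+h,x:x+w]; cv2.imwrite(f'pics/{g}.png',cv2.resize(i,None,fx=k,fy=k,interpolation=cv2.INTER_CUBIC))
E
python3 - <<'E'
from h import *
for n in('side','top'):
    c=snap(n,n+'0');print(c['T'].round(2),c['intrinsics'])
print(env.state())
E
```

```text
[[-9.7000e-01 -1.5000e-01  1.8000e-01  3.2952e+02]
 [-2.3000e-01  7.0000e-01 -6.8000e-01  8.0164e+02]
 [-2.0000e-02 -7.0000e-01 -7.1000e-01  9.6874e+02]
 [ 0.0000e+00  0.0000e+00  0.0000e+00  1.0000e+00]] [[472.17148679   0.         280.11109499]
 [  0.         472.17148679 210.89747669]
 [  0.           0.           1.        ]]
[[-3.00000e-02 -1.00000e+00  7.00000e-02  4.44400e+02]
 [-1.00000e+00  2.00000e-02 -1.00000e-02  1.19000e+00]
 [ 0.00000e+00 -7.00000e-02 -1.00000e+00  1.19242e+03]
 [ 0.00000e+00  0.00000e+00  0.00000e+00  1.00000e+00]] [[414.27975409   0.         283.66776756]
 [  0.         414.27975409 207.17385118]
 [  0.           0.           1.        ]]
{'clock': 0.1, 'q': array([ 1.17266147e+00,  2.63464865e-01, -4.88851499e-02,  1.25938037e+00,
        3.83524589e-05,  1.41550798e+00]), 'qvel': array([-0.00061955, -0.00176115,  0.00132184,  0.00053467, -0.00109294,
        0.0005293 ]), 'tau': array([ 4.87954458e-03, -6.38578391e+01,  3.85063505e+01,  9.92353685e-03,
       -5.19411935e-05,  3.75656072e-06]), 'tcp_pos': array([126.13750402, 509.37019055, 230.87419332]), 'ee_rot': array([-1.46036165e-04,  1.21125102e-01,  9.92637140e-01, -4.44023856e-04]), 'wrist_force': array([ 0.5560555 , -0.29878936,  0.61244866]), 'torque': array([-0.00892813, -0.02611293,  0.00393937]), 'gripper_force': 0.0, 'grip_width': 85.16711588493689}
```

View pics/side0.png

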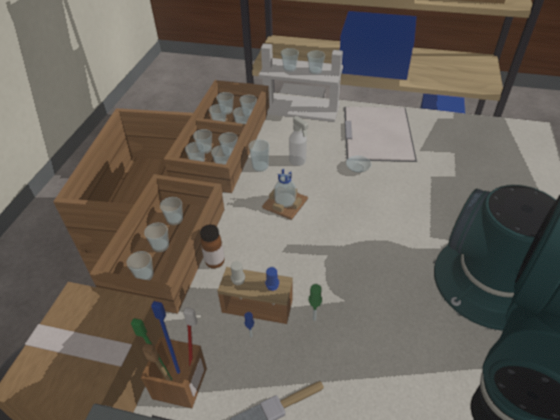

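View pics/top0.png

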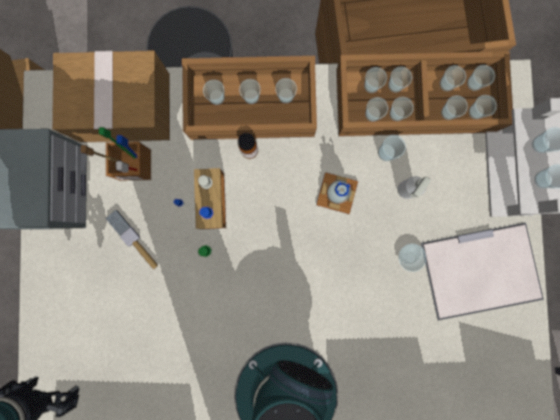

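Side view: rack with a blue cap at (272,278) and a white one at (238,271), open bottle at (285,190). Top view: rack blue at (206,212), white at (204,182), bottle mouth at about (342,188).
Look-alikes (side pixels): small blue piece on the table (249,321), green one (316,295), blue handle in the tool caddy (159,312), white in the rack (238,271). My choice is the blue cap in the rack; I'll check it in a close crop.

```bash
python3 - <<'E'
from h import *
def g(f,x,y,w,h,k):
    i=cv2.imread(f'pics/{f}.png')[y:y+h,x:x+w]; return cv2.resize(i,None,fx=k,fy=k,interpolation=cv2.INTER_CUBIC)
# each tile 50x37 px scaled x8 -> 400x296
t=[g('side0',240,255,50,37,8),g('side0',262,165,50,37,8),g('top0',185,175,50,37,8)[:],g('top0',315,170,50,37,8)]
cv2.imwrite('pics/c1.png',np.vstack([np.hstack(t[:2]),np.hstack(t[2:])]))
E
```

```text
(no output)
```

View pics/c1.png

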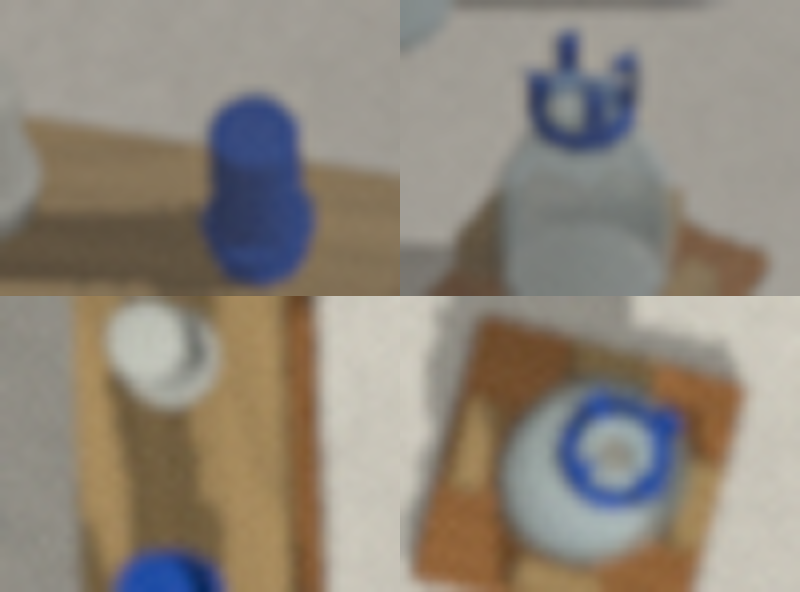

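```bash
python3 - <<'E'
from h import *
a=atz('side0',271.2,271.2,148);print('blue side',a,'-> top px',proj('top0',a))
for z in(107,112,118):
  print(z,atz('side0',284.3,177.1,z),atz('top0',341.2,188.2,z))
def g(f,x,y,w,h,k):
    i=cv2.imread(f'pics/{f}.png')[y:y+h,x:x+w]; return cv2.resize(i,None,fx=k,fy=k,interpolation=cv2.INTER_CUBIC)
cv2.imwrite('pics/c2.png',np.hstack([g('top0',190,170,33,50,12),g('top0',325,165,33,50,12)]))
E
```

```text
blue side [509.4763048  198.51267567 148.        ] -> top px [202.89121322 212.27858724]
107 [ 562.03797367 -154.47257412  107.        ] [ 566.49578242 -158.70998476  107.        ]
112 [ 560.68884259 -148.92498506  112.        ] [ 565.93334894 -157.97341755  112.        ]
118 [ 559.0698853  -142.26787819  118.        ] [ 565.25842875 -157.08953689  118.        ]
```

View pics/c2.png

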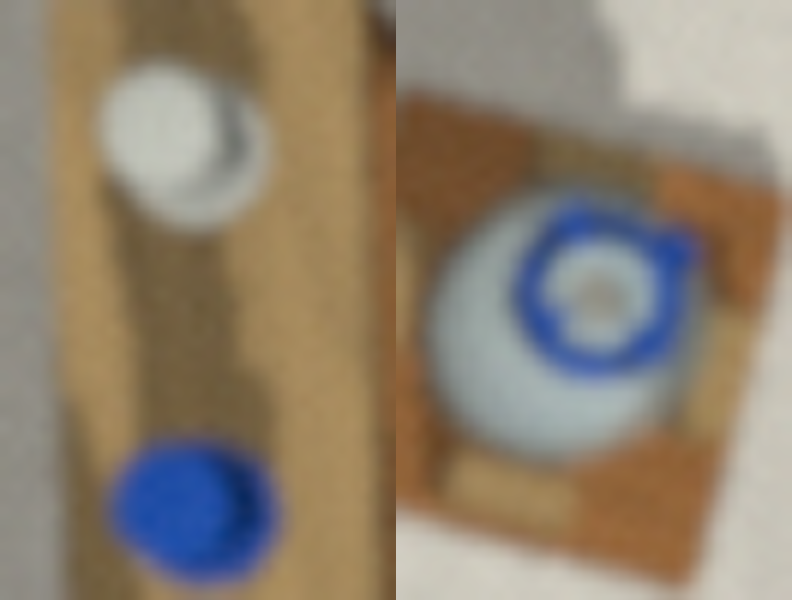

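Confirmed in the crops: the rack's blue cap is the large one with a flange. In the top view its top face centre is at (203.9,211.5). White is at (202.6,180), so the rack axis lies almost along world x. The collar centre is at about (341.8,188.7). I estimate blue at about (510.5,197), so I'll align the tool and approach above it.

```bash
python3 -m pendant '0 0 0 0 0 -0.81 -1;0 0 0 0 0 -0.81 -1;0 0 0 0 0 -0.81 -1;-.5 -.4 0 0 0 0 -1;-.9 -.7 0 0 0 0 -1;-.9 -.7 0 0 0 0 -1;-.9 -.7 0 0 0 0 -1;-.9 -.7 0 0 0 0 -1;-.9 -.7 0 0 0 0 -1;-.9 -.7 0 0 0 0 -1;-.9 -.7 0 0 0 0 -1;-.9 -.7 0 0 0 0 -1;-.9 -.7 0 0 0 0 -1;-.9 -.7 0 0 0 0 -1;-.9 -.7 0 0 0 0 -1;-.9 -.7 0 0 0 0 -1;-.9 -.7 0 0 0 0 -1;-.9 -.7 0 0 0 0 -1;-.5 -.4 0 0 0 0 -1;0 0 0 0 0 0 -1'; python3 - <<'E'
from h import *
print(atz('top0',203.9,211.5,148),atz('top0',341.8,188.7,112),env.state()['ee_rot'])
E
```

```text
clock: 1.77
tcp_pos: [468.4, 242.8, 230.6]
ee_rot: [-0.0, 0.001, 1.0, -0.0]
wrist_force: [-1.3, -0.2, 0.1]
grip_width: 85.2
gripper_force: 0.0
[511.38024598 195.9474048  148.        ] [ 564.57550941 -159.50235012  112.        ] [-1.56618918e-04  1.28434021e-03  9.99999109e-01 -3.28759084e-04]
```

```bash
python3 -m pendant '-.84 -.9 0 0 0 0 -1;-.84 -.93 0 0 0 0 -1;0 0 .4 0 0 0 -1;0 0 .7 0 0 0 -1;0 0 .7 0 0 0 -1;0 0 .7 0 0 0 -1;0 0 .7 0 0 0 -1;0 0 .7 0 0 0 -1;0 0 .5 0 0 0 -1;0 0 .24 0 0 0 -1;0 0 0 0 0 0 -1;0 0 0 0 0 0 -1' ; python3 - <<'E'
from h import *
def g(f,x,y,w,h,k):
    i=cv2.imread(f'pics/{f}.png')[y:y+h,x:x+w]; return cv2.resize(i,None,fx=k,fy=k,interpolation=cv2.INTER_CUBIC)
snap('side','side1');snap('top','top1')
cv2.imwrite('pics/c3.png',np.hstack([g('side1',220,220,100,120,4),g('top1',155,150,100,120,4)]))
E
```

```text
clock: 2.77
tcp_pos: [508.1, 199.2, 115.6]
ee_rot: [-0.0, -0.0, 1.0, 0.0]
wrist_force: [-0.5, 0.5, 0.4]
grip_width: 85.5
gripper_force: 0.0
```

View pics/c3.png

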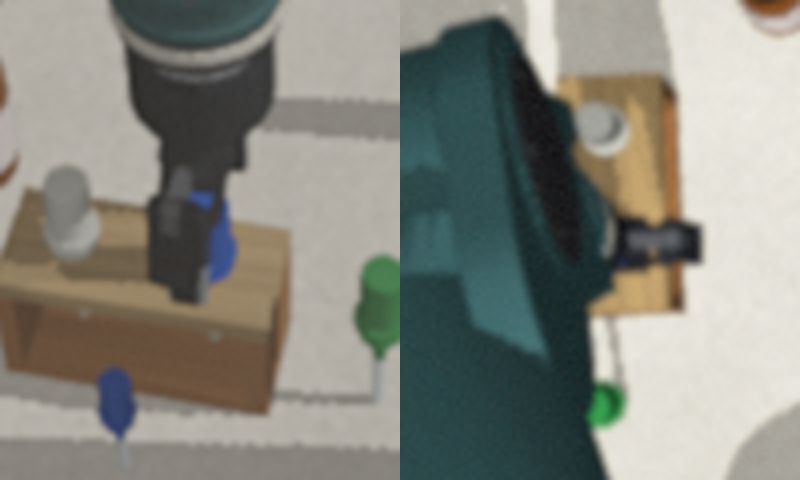

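The side view shows the fingers straddling the blue cap, with white untouched at crop (70,210). I'll trim by about 2 mm, then close.

```bash
python3 -m pendant '-.09 -.08 0 0 0 0 -1;0 0 0 0 0 0 0;0 0 0 0 0 0 0.3;0 0 0 0 0 0 1;0 0 0 0 0 0 1;0 0 0 0 0 0 1;0 0 0 0 0 0 1;0 0 0 0 0 0 1;0 0 0 0 0 0 1;0 0 0 0 0 0 1;0 0 0 0 0 0 1;0 0 0 0 0 0 1' 90
```

```text
clock: 3.87
tcp_pos: [510.6, 197.0, 115.5]
ee_rot: [0.0, -0.0, 1.0, 0.0]
wrist_force: [-1.2, 0.3, 6.1]
grip_width: 23.7
gripper_force: 88.1
```

```bash
python3 -m pendant '0 0 -.15 0 0 0 1;0 0 -.3 0 0 0 1;0 0 -.35 0 0 0 1;0 0 -.4 0 0 0 1;0 0 -.4 0 0 0 1;0 0 -.4 0 0 0 1;0 0 -.4 0 0 0 1;0 0 -.4 0 0 0 1;0 0 -.4 0 0 0 1;0 0 -.4 0 0 0 1;0 0 -.4 0 0 0 1;0 0 -.4 0 0 0 1;0 0 -.4 0 0 0 1;0 0 -.3 0 0 0 1;0 0 -.15 0 0 0 1;0 0 0 0 0 0 1'; python3 - <<'E'
from h import *
def g(f,x,y,w,h,k):
    i=cv2.imread(f'pics/{f}.png')[y:y+h,x:x+w]; return cv2.resize(i,None,fx=k,fy=k,interpolation=cv2.INTER_CUBIC)
snap('side','side2')
cv2.imwrite('pics/c4.png',g('side2',225,160,100,150,4))
E
```

```text
clock: 5.2
tcp_pos: [510.9, 197.0, 247.5]
ee_rot: [0.001, -0.0, 1.0, 0.0]
wrist_force: [0.2, -0.0, -0.5]
grip_width: 24.4
gripper_force: 88.1
```

View pics/c4.png

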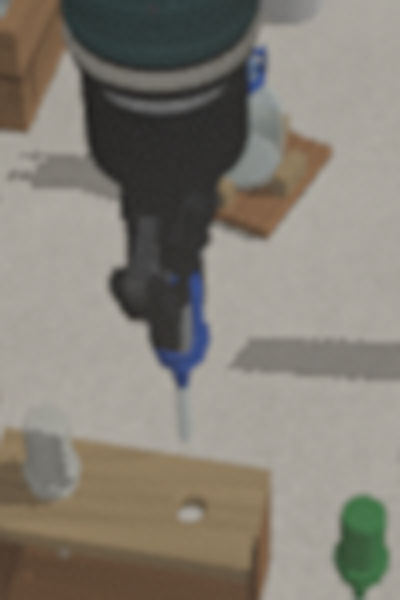

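The crop shows the applicator held upright and clear of the rack: rod tip at (270.6,269.6), hole at (272.6,287), white undisturbed. Next I'll carry it to the bottle.

```bash
python3 -m pendant '-.06 -.4 0 0 0 0 1;-.12 -.8 0 0 0 0 1;-.12 -.8 0 0 0 0 1;-.12 -.8 0 0 0 0 1;-.12 -.8 0 0 0 0 1;-.12 -.8 0 0 0 0 1;-.12 -.8 0 0 0 0 1;-.12 -.8 0 0 0 0 1;-.12 -.8 0 0 0 0 1;-.12 -.8 0 0 0 0 1;-.12 -.8 0 0 0 0 1;-.12 -.8 0 0 0 0 1;-.12 -.8 0 0 0 0 1;-.12 -.8 0 0 0 0 1;-.12 -.8 0 0 0 0 1;-.12 -.8 0 0 0 0 1;-.12 -.8 0 0 0 0 1;-.12 -.8 0 0 0 0 1;-.06 -.2 0 0 0 0 1;0 0 0 0 0 0 1'; python3 -m pendant '0 0 0 0 0 0 1;0 0 0 0 0 0 1'; python3 - <<'E'
from h import *
print(atz('side2',270.6,269.6,152))
def g(f,x,y,w,h,k):
    i=cv2.imread(f'pics/{f}.png')[y:y+h,x:x+w]; return cv2.resize(i,None,fx=k,fy=k,interpolation=cv2.INTER_CUBIC)
snap('side','side3');snap('top','top3')
cv2.imwrite('pics/c5.png',np.hstack([g('side3',260,120,50,75,8),g('top3',315,150,50,75,8)]))
E
```

```text
clock: 6.92
tcp_pos: [564.3, -159.6, 245.7]
ee_rot: [-0.001, 0.001, 1.0, 0.0]
wrist_force: [-0.5, 0.6, -0.8]
grip_width: 23.6
gripper_force: 88.2
clock: 7.08
tcp_pos: [564.3, -157.4, 246.4]
ee_rot: [-0.0, -0.0, 1.0, 0.0]
wrist_force: [-0.6, -0.5, -0.1]
grip_width: 23.7
gripper_force: 88.2
[510.92454257 197.52728141 152.        ]
```

View pics/c5.png

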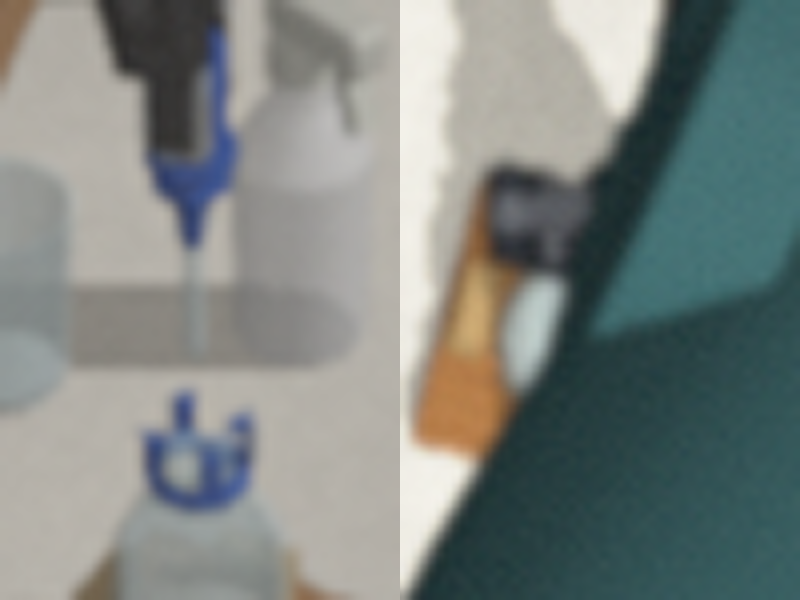

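In the side view the tip is at (283.7,164) above the collar; the top view is occluded by the arm. The side camera agreed with the robot to 0.5 mm at the tip, so I'll overlay the predicted mouth on the unobstructed images.

```bash
python3 - <<'E'
from h import *
def over(f,x,y,w,h,k,c):
    i=cv2.imread(f'pics/{f}.png')[y:y+h,x:x+w]; i=cv2.resize(i,None,fx=k,fy=k,interpolation=cv2.INTER_CUBIC)
    S=lambda p:tuple(int(t) for t in ((proj(f,p)-[x,y]+.5)*k))
    th=np.linspace(0,2*np.pi,60)
    for r,z,col in((19.5,118,(0,255,255)),(7,107,(0,0,255)),(12,107,(0,255,0))):
        cv2.polylines(i,[np.array([S((c[0]+r*np.cos(t),c[1]+r*np.sin(t),z)) for t in th])],True,col,1)
    return i
c=(564.5,-157.5)
cv2.imwrite('pics/c6.png',np.hstack([over('side0',268,160,33,40,12,c),over('top0',325,168,33,40,12,c)]))
E
```

```text
(no output)
```

View pics/c6.png

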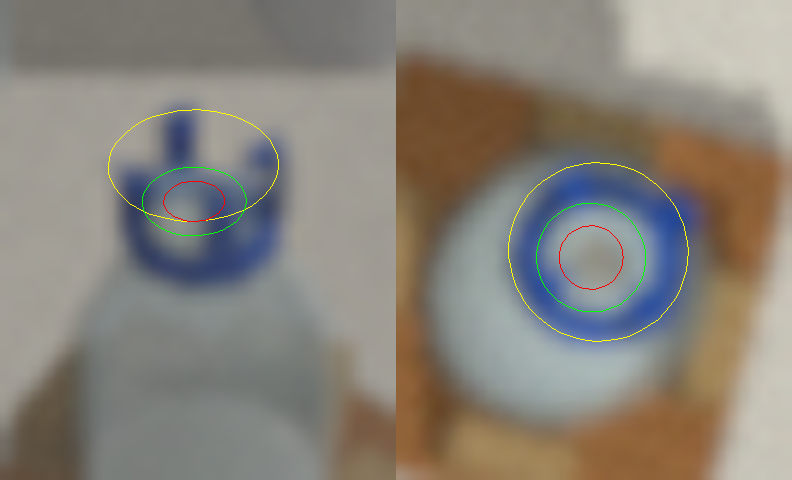

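In the top overlay, the hole's dark centre is about 6 crop px right of the prediction. In the side overlay, the collar is about 8 crop px right. The refined mouth is about (563.2,−158), so I'll trim and lower the tip into the neck.

```bash
python3 -m pendant '.04 -.02 .2 0 0 0 1;0 0 .3 0 0 0 1;0 0 .3 0 0 0 1;0 0 .3 0 0 0 1;0 0 .2 0 0 0 1;0 0 .2 0 0 0 1;0 0 .2 0 0 0 1;0 0 .2 0 0 0 1;0 0 .2 0 0 0 1;0 0 .2 0 0 0 1;0 0 .1 0 0 0 1;0 0 0 0 0 0 1;0 0 0 0 0 0 1'; python3 - <<'E'
from h import *
snap('side','side4')
i=cv2.imread('pics/side4.png')[120:195,260:310];cv2.imwrite('pics/c7.png',cv2.resize(i,None,fx=8,fy=8,interpolation=cv2.INTER_CUBIC))
E
```

```text
clock: 8.27
tcp_pos: [563.6, -158.6, 186.5]
ee_rot: [-0.0, -0.0, 1.0, 0.0]
wrist_force: [-0.4, 0.2, 0.1]
grip_width: 23.9
gripper_force: 88.2
```

View pics/c7.png

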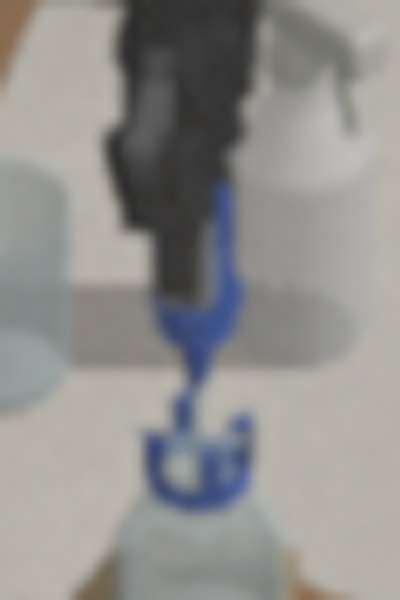

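No contact with the tip 16 mm below the rim, so the rod is in the bore. I'll go lower to where the centring piece starts.

```bash
python3 -m pendant '0 0 .2 0 0 0 1;0 0 .2 0 0 0 1;0 0 .2 0 0 0 1;0 0 .2 0 0 0 1;0 0 .2 0 0 0 1;0 0 .1 0 0 0 1;0 0 .1 0 0 0 1;0 0 0 0 0 0 1;0 0 0 0 0 0 1'; python3 -m pendant '0 0 .08 0 0 0 1;0 0 .08 0 0 0 1;0 0 .08 0 0 0 1;0 0 .08 0 0 0 1;0 0 0 0 0 0 1;0 0 0 0 0 0 1';python3 -m pendant '0 0 .06 0 0 0 1;0 0 .06 0 0 0 1;0 0 0 0 0 0 1;0 0 0 0 0 0 1'
```

```text
clock: 9.07
tcp_pos: [563.6, -158.6, 156.5]
ee_rot: [0.0, -0.0, 1.0, 0.0]
wrist_force: [0.0, 0.1, 0.5]
grip_width: 24.2
gripper_force: 88.2
clock: 9.57
tcp_pos: [563.5, -158.5, 148.4]
ee_rot: [-0.0, -0.0, 1.0, 0.0]
wrist_force: [0.2, 0.2, -0.8]
grip_width: 24.0
gripper_force: 88.2
clock: 9.9
tcp_pos: [563.6, -158.5, 145.5]
ee_rot: [-0.0, -0.0, 1.0, 0.0]
wrist_force: [0.1, -0.6, -0.4]
grip_width: 23.7
gripper_force: 88.2
```

```bash
for i in 1; do python3 -m pendant '0 0 .04 0 0 0 1;0 0 .04 0 0 0 1;0 0 .04 0 0 0 1;0 0 0 0 0 0 1'; python3 -m pendant '0 0 .04 0 0 0 1;0 0 .04 0 0 0 1;0 0 0 0 0 0 1'; python3 -m pendant '0 0 .04 0 0 0 1;0 0 .04 0 0 0 1;0 0 0 0 0 0 1'; done
```

```text
clock: 10.23
tcp_pos: [563.7, -158.6, 142.4]
ee_rot: [0.0, -0.0, 1.0, -0.0]
wrist_force: [0.7, -0.8, 0.4]
grip_width: 24.1
gripper_force: 88.3
clock: 10.48
tcp_pos: [563.9, -158.8, 140.7]
ee_rot: [0.0, -0.0, 1.0, -0.0]
wrist_force: [1.8, -1.8, 3.2]
grip_width: 23.8
gripper_force: 88.6
clock: 10.73
tcp_pos: [564.0, -158.7, 139.0]
ee_rot: [0.001, -0.0, 1.0, -0.0]
wrist_force: [1.8, -1.5, 5.1]
grip_width: 24.3
gripper_force: 89.1
```

```bash
python3 -m pendant '-.02 -.02 .04 0 0 0 1;0 0 .04 0 0 0 1;0 0 0 0 0 0 1' 110; python3 -m pendant '0 0 .04 0 0 0 1;0 0 .04 0 0 0 1;0 0 0 0 0 0 1'; python3 -m pendant '0 0 .04 0 0 0 1;0 0 .04 0 0 0 1;0 0 0 0 0 0 1'
```

```text
clock: 10.98
tcp_pos: [563.8, -158.8, 136.0]
ee_rot: [-0.0, -0.0, 1.0, 0.0]
wrist_force: [0.5, -0.1, -2.2]
grip_width: 23.5
gripper_force: 108.0
clock: 11.23
tcp_pos: [563.6, -158.7, 133.6]
ee_rot: [-0.001, -0.0, 1.0, 0.0]
wrist_force: [2.0, -0.0, -11.9]
grip_width: 23.5
gripper_force: 108.3
clock: 11.48
tcp_pos: [564.2, -159.1, 132.8]
ee_rot: [0.0, -0.0, 1.0, -0.0]
wrist_force: [0.5, -0.6, 0.8]
grip_width: 23.7
gripper_force: 109.2
```

It has snapped: the force went from +5 to −12 N, and it is now near the hard stop. Now I'll press on.

```bash
python3 -m pendant '0 0 .04 0 0 0 1;0 0 0 0 0 0 1;0 0 0 0 0 0 1'; python3 -m pendant '0 0 .04 0 0 0 1;0 0 0 0 0 0 1;0 0 0 0 0 0 1'
```

```text
clock: 11.73
tcp_pos: [564.4, -159.1, 132.6]
ee_rot: [0.001, -0.0, 1.0, -0.0]
wrist_force: [-2.6, 1.6, 10.5]
grip_width: 23.6
gripper_force: 110.7
clock: 11.98
tcp_pos: [564.5, -159.2, 132.4]
ee_rot: [0.001, -0.0, 1.0, -0.0]
wrist_force: [-6.2, 3.0, 20.7]
grip_width: 23.6
gripper_force: 111.8
```

```bash
python3 -m pendant '.01 0 .02 0 0 0 1;0 0 0 0 0 0 1;0 0 0 0 0 0 1;0 0 0 0 0 0 1;0 0 0 0 0 0 1;0 0 0 0 0 0 1' ; python3 - <<'E'
from h import *
snap('side','side5')
i=cv2.imread('pics/side5.png')[120:220,240:320];cv2.imwrite('pics/c8.png',cv2.resize(i,None,fx=6,fy=6,interpolation=cv2.INTER_CUBIC))
E
```

```text
clock: 12.48
tcp_pos: [564.5, -159.2, 132.4]
ee_rot: [0.002, -0.0, 1.0, -0.001]
wrist_force: [-6.6, 4.4, 26.6]
grip_width: 23.7
gripper_force: 112.1
```

View pics/c8.png

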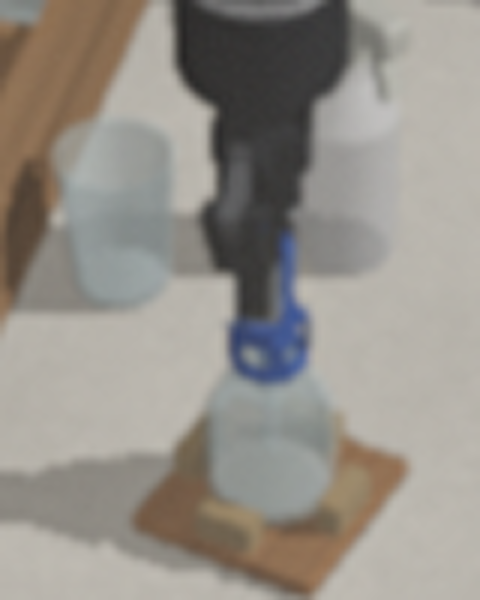

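The crop shows the cap seated in the collar at crop (268,345), with the rod inside the bottle and the gripper still holding on. The tool is pressing with about 27 N at the hard stop, so I'll hand in.

```bash
python3 -c "
from station import env
print(env.finish_job())"
```

```text
the job is handed in; nothing more can be done
None
```

I handed the job in at about 12.5 s: the blue applicator's rod is down the neck, its cap snapped into the collar and seated on the rim, and the gripper is still holding it and pressing down with about 27 N.

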